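# Clear the spatter guard and hold it at its balance point

## Task

Two steel cups have been left standing on the closed spatter guard of the weld station: nest both into the third cup that stands on the bench, so that all three make one upright stack on the bench, and let go of it. Then take the guard by its handle, swing it up to its balance point, where it stands straight upright over its hinge and would fall neither way, without letting it fall over backwards, and finish with the fingers still gripping it there, quite still. Leave the carton, the two ferrules and the wrench where they are.

Things in the scene. Friction and masses are not known exactly. Their poses are not given: they have to be found in the camera images.
- cup_bench_mid (a point): steel cup on the bench, left or right of the station; 66 mm tall: foot 42 mm across, 34 mm tall; upper part widens from 53 to 60 mm at the rim, wall 3 mm. Inside, 54 mm wide at the rim, 47 mm at its floor 34 mm above the underside: another cup's foot rests on this floor, so nested cups stand 34 mm apart. This point is on the axis, half-way up (33 mm); z up the axis
- cup_a_mid (a point): loose steel cup of the same shape and size as the bench cup, about 0.12 kg, standing on the left half (+y) of the shut guard, its underside 95 mm above the bench. This point is on the cup's axis, half-way up; z up the axis. 
- cup_b_mid (a point): loose steel cup of the same shape and size as the bench cup, about 0.12 kg, standing on the right half (-y) of the shut guard, its underside 95 mm above the bench. This point is on the cup's axis, half-way up; z up the axis. 
- guard (a joint): guard's hinge angle, rad: 0 = shut, level on the station's box; grows as the handle end swings up and away from the robot; 1.571 = straight upright, the balance point; 2.5 = fallen backwards. Almost no friction: let go, it falls shut below the balance point, backwards above it. Guard: steel plate with dark window, 150 mm from hinge to front edge, 240 wide, 6 thick, about 0.42 kg
- guard_handle (a point): middle of the guard's handle: round steel bar 12 mm thick, 110 mm long, parallel to the hinge, on two arms in front of the guard's front edge (44 mm of open space between bar and plate); 200 mm from the hinge axis in the plane of the plate, 92 mm above the bench when shut. Axes turn with the guard: y along the bar, x towards the hinge
- guard_hinge (a point): middle of the guard's hinge axis, 92 mm above the bench, along the far edge of the fixed box (150 mm deep, 250 wide, 88 tall). Does not move. y along the hinge; x points from the handle to the hinge, level while the guard is shut
- carton: bystander: open cardboard box 75 x 95 mm, 55 mm tall, on the bench on the other side of the station from the bench cup; origin at the centre of its underside
- ferrule_a: bystander: short steel tube 30 mm across and 30 mm tall, standing on the bench; origin at the centre of its underside
- ferrule_b: bystander: a second steel tube of the same size; origin at the centre of its underside
- wrench: bystander: open-end wrench 140 mm long lying on the bench; origin beneath it, x along it
There are look-alikes about, which are no part of the job. What is shaped like the part that bears cup_a_mid but red is not meant.

How it is judged (in metres and radians):
On the way:
1. both cups from the guard are nested in the bench cup, one in the other, the stack upright on the bench and let go, with the guard still shut (((horizontal distance between cup_a_mid and cup_bench_mid below 0.007 m and z of cup_a_mid in the frame of cup_bench_mid between 0.03 and 0.038 m and horizontal distance between cup_b_mid and cup_a_mid below 0.007 m and z of cup_b_mid in the frame of cup_a_mid between 0.03 and 0.038 m) or (horizontal distance between cup_b_mid and cup_bench_mid below 0.007 m and z of cup_b_mid in the frame of cup_bench_mid between 0.03 and 0.038 m and horizontal distance between cup_a_mid and cup_b_mid below 0.007 m and z of cup_a_mid in the frame of cup_b_mid between 0.03 and 0.038 m)) and height (world z) of cup_bench_mid below 0.037 m and angle between each of cup_bench_mid, cup_a_mid, cup_b_mid's own z axis and vertical below 0.1 rad and contact force between the fingers and cup_bench below 0.1 N and contact force between the fingers and cup_a below 0.1 N and contact force between the fingers and cup_b below 0.1 N and value of joint guard below 0.1 rad), for 0.2 s.
At the end, for the whole second after the job is handed in: The three cups stand nested in one upright stack on the bench (each within 7 mm of the axis of the one below and 30 to 38 mm above it, tilt under 0.1 rad), and the fingers grip the guard (over 1 N) with its hinge at 1.571 +- 0.08 rad and still (under 0.05 rad/s) (((horizontal distance between cup_a_mid and cup_bench_mid below 0.007 m and z of cup_a_mid in the frame of cup_bench_mid between 0.03 and 0.038 m and horizontal distance between cup_b_mid and cup_a_mid below 0.007 m and z of cup_b_mid in the frame of cup_a_mid between 0.03 and 0.038 m) or (horizontal distance between cup_b_mid and cup_bench_mid below 0.007 m and z of cup_b_mid in the frame of cup_bench_mid between 0.03 and 0.038 m and horizontal distance between cup_a_mid and cup_b_mid below 0.007 m and z of cup_a_mid in the frame of cup_b_mid between 0.03 and 0.038 m)) and height (world z) of cup_bench_mid below 0.037 m and angle between each of cup_bench_mid, cup_a_mid, cup_b_mid's own z axis and vertical below 0.1 rad and value of joint guard between 1.491 and 1.651 rad and velocity of joint guard between -0.05 and 0.05 rad/s and contact force between the fingers and guard above 1 N); the arm keeps its last pose, push and grip.
It fails at once if the guard falls over backwards (hinge beyond 1.95 rad) (value of joint guard above 1.95 rad).
It fails at once if the carton is moved by more than 30 mm (distance of carton from where it was at the start of the episode above 0.03 m).
It fails at once if the ferrule_a is moved by more than 30 mm (distance of ferrule_a from where it was at the start of the episode above 0.03 m).
It fails at once if the ferrule_b is moved by more than 30 mm (distance of ferrule_b from where it was at the start of the episode above 0.03 m).
It fails at once if the wrench is moved by more than 30 mm (distance of wrench from where it was at the start of the episode above 0.03 m).
It also fails if it takes over 72 s, if anything falls off the work surface, if the arm or the gripper's body presses on something with over 40 N, if the wrist force passes 120 N, or if a joint passes its speed limit or range.

## Robot

A 6-joint arm with a two-finger parallel gripper is mounted at the origin on the work surface. World frame = base frame: x ahead of the robot, y to its left, z up, the work surface at z = 0. Lengths are in mm, angles in rad, forces in N, time in s.
With the tool pointing down it reaches from about 275 to 975 mm from the base axis. Payload 8.4 kg.
Tool frame: the origin (TCP) lies between the finger pads; the fingertips stand env.tip_extent ahead of it and the grasp point (between the pads) is the TCP (env.tip_extent is the distance from the TCP to the fingertips, in mm); z points along the fingers, y is the direction in which the jaws open and shut (so a half turn about z gives the same grasp; the last joint's range is limited). The gripper opens to 92 mm and grips with 3 to 60 N. Pads are 20 mm wide; open, the fingers measure 128 mm over their backs; the gripper's body (75 mm by 189 mm) begins 69 mm behind the grasp point.
Start: joints at [-1.309, 0.353, 1.633, -0, 1.155, -0.002], TCP at [162.968, -603.382, 233.583] pointing down, gripper open.
Joint ranges: [-2.63, 2.63], [-0.92, 2.1], [0.06, 2.66], [-1.3, 4.44], [0, 2.69], [-3.02, 3.02]. Speed limits (rad/s): [2.22, 2.22, 2.79, 3.14, 3.14, 3.14].

## Interface

Orientations are given as a 3x3 rotation matrix whose columns are the frame's x, y, z axes.
In Python, from workcell import get_obs, eyes, order, env gives the robot as it stands.
- The arm moves only by the tool move_arm, never from a script. Its argument "deltas" is one flat list of numbers, 7 for each row, row after row: the turn, a rotation vector about the tool's x, y, z in rad, then the shift along the tool's x, y, z in m, then the finger opening in m, from 0 to 0.0919. In form: [wx, wy, wz, dx, dy, dz, gripper, wx, wy, wz, dx, dy, dz, gripper, ...]. A call has 1 to 20 rows; each row is the pose to reach, as a shift and turn from the pose commanded when the call began, along the tool's axes at that moment; what a row does not reach only later rows make up. A row lasts 1/10 s, in which the tool goes at most 50 mm and 8.59 degrees, less where a joint would pass 70% of its speed; a pose out of reach is approached as far as the arm can. A call with a gripper value outside its range is refused whole. The fingers move at their own pace and stop on an object; the grip force is fixed at half the most. Time passes only in rows, so rows that repeat a pose let the fingers close. It gives the time, the measured TCP pose, the force and the opening at its end, in the units of the state.
- get_obs(): the state, without advancing time (a new reading comes with each control period).
- eyes.grab_frame(name): name is "scene" or "top" or "wrist"; returns (picture, depth): 400x640x3 uint8, red, green, blue; 400x640 float32, mm along the optical axis (not along the pixel's ray), 0 where there is no reading.
- eyes.camera_info(name): a dict with "mtx" (3x3 intrinsics, pixels), "rvec" (rotation vector, rad) and "tvec" (3), from world to camera coordinates, as OpenCV has them. Camera axes: x right, y down, z forward; pixel columns grow to the right and rows downward; lengths in mm; the calibration is good to about 2 mm. The wrist camera is an equidistant fisheye: a pixel r from the principal point sees the ray r / f radians off the axis. A picture is of the moment at which its call begins: read the wrist's pose just before it. camera_info takes no time and is no camera call; for the wrist camera it gives the pose at the moment of the call.
- order.close_job(): hands the job in, once; it reports no verdict.
The state is a dict: "time_s": time; "joint_positions": joint angles; "qd": joint speeds; "effort": joint torques, N m; "tcp_pos": TCP position; "tcp_rot": TCP orientation; "ft_force": force on the tool from outside, world axes, zero at the start; "moment": the same for the moment, N m; "gripper_width": finger opening in mm.
Only numpy, scipy, OpenCV 4.12 (cv2) and the standard library are available. Lean on these libraries where they do the work, as an engineer would, in place of code of your own. Each camera call takes 0.05 s, during which the arm holds its last target.

## Working session

There is one attempt and no reset: what is moved stays moved. The work goes in short steps, Python scripts to look and compute and a tool call to move; the robot and the scene stay as the last step left them, time stands still between calls to the robot, and variables do not carry over. Pictures are saved under pics/ and viewed, and the job is handed in when it is done.

Besides the shell and the picture viewer there is one more tool, called after "Call:" as name(argument=value, ...), one argument or row to a line, values as JSON. move_arm: Moves the arm, as the interface text tells. Its arguments: {"type":"object","properties":{"deltas":{"type":"array"}},"required":["deltas"]}

```bash
ls; mkdir -p pics; python3 - <<'E'
from workcell import get_obs, eyes, order, env
import cv2,numpy as np
print(env.tip_extent, [a for a in dir(env) if a[0]!='_'])
o=get_obs(); print(o)
for n in("scene","top","wrist"):
    p,d=eyes.grab_frame(n); cv2.imwrite(f"pics/{n}0.png",p[:,:,::-1]); np.savez(f"pics/{n}0.npz",p=p,d=d); print(n,eyes.camera_info(n))
E
```

```text
pics
19.0 ['PlanningError', 'tip_extent']
{'time_s': 0.0, 'joint_positions': array([-1.30937994e+00,  3.53612525e-01,  1.63413850e+00, -2.45179475e-05,
        1.15523850e+00, -2.38844520e-03]), 'qd': array([-2.90903723e-04, -2.04422594e-05,  5.40665674e-04, -6.00745177e-04,
       -5.71366659e-04, -4.35086137e-04]), 'effort': array([ 1.41943994e-03, -5.93839002e+01, -3.34223557e+01,  6.99871033e-02,
        2.34801730e-02, -1.18828348e-04]), 'tcp_pos': array([ 162.8461271 , -602.90812662,  232.88407559]), 'tcp_rot': array([[ 9.65402249e-01,  2.60764935e-01, -3.82691210e-04],
       [ 2.60765215e-01, -9.65401314e-01,  1.34362245e-03],
       [-1.90809781e-05, -1.39692869e-03, -9.99999024e-01]]), 'ft_force': array([-0.57641771, -0.34915716,  0.19248733]), 'moment': array([-0.01264484, -0.03241298,  0.02488969]), 'gripper_width': 91.43620109468351}
scene {'mtx': array([[401.65883764,   0.        , 311.80660649],
       [  0.        , 401.65883764, 201.88554652],
       [  0.        ,   0.        ,   1.        ]]), 'rvec': array([ 2.36270332,  1.14292368, -0.31533093]), 'tvec': array([-397.26235479, -348.52105576, 1242.69313374])}
top {'mtx': array([[376.51817481,   0.        , 322.9923579 ],
       [  0.        , 376.51817481, 202.56459571],
       [  0.        ,   0.        ,   1.        ]]), 'rvec': array([ 2.15331355, -2.1591172 ,  0.1822158 ]), 'tvec': array([ -9.06267647, 615.04784758, 818.80616088])}
wrist {'mtx': array([[309.70691629,   0.        , 312.86493712],
       [  0.        , 309.70691629, 193.98735999],
       [  0.        ,   0.        ,   1.        ]]), 'rvec': array([-2.33721638,  1.78939307,  0.21701208]), 'tvec': array([-624.8531245 ,  -27.76869398,  388.44657732])}
```

View pics/scene0.png

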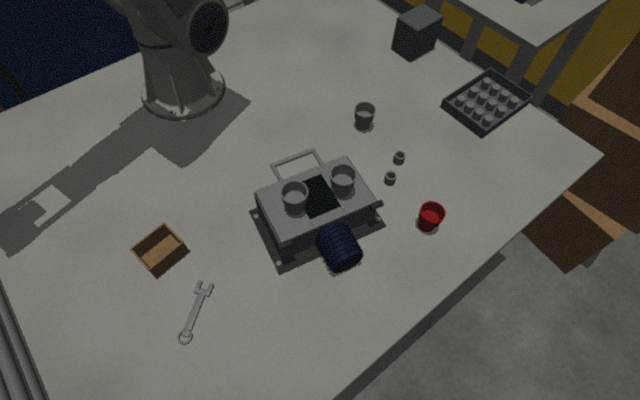

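View pics/top0.png

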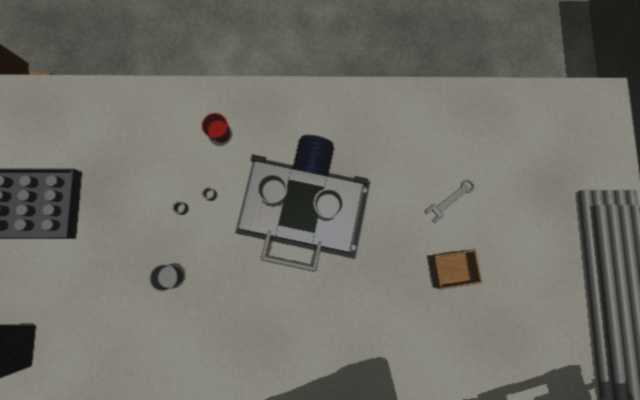

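View pics/wrist0.png

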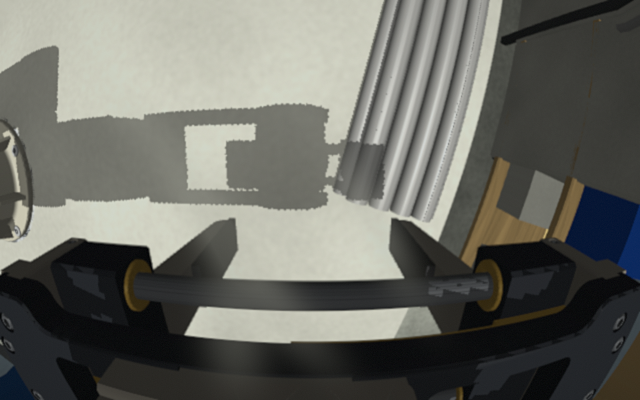

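The top view shows these candidates:
- The grey cups on the guard are at (273,190), which is cup_a, left/+y, and (328,205), which is cup_b.
- The grey bench cup is at (168,277).
- The cup at (216,127) is red and so a look-alike, not meant.

The guard handle is at (290,265), the ferrules are at (181,208) and (209,194), and the carton is at (455,269). Next I measure with depth.

```bash
cat > h.py <<'E'
import numpy as np,cv2
from workcell import get_obs, eyes, order, env
def pts(n,d,info=None):
    i=info or eyes.camera_info(n); R=cv2.Rodrigues(i['rvec'])[0]; K=i['mtx']
    v,u=np.mgrid[0:400,0:640]
    c=np.stack([(u-K[0,2])/K[0,0]*d,(v-K[1,2])/K[1,1]*d,d],-1)
    return (c-i['tvec'])@R   # R^T(c-t)
def proj(n,P):
    i=eyes.camera_info(n); return cv2.projectPoints(np.float64(P).reshape(-1,3),i['rvec'],i['tvec'],i['mtx'],None)[0].reshape(-1,2)
def ray(n,uv,z):
    i=eyes.camera_info(n); R=cv2.Rodrigues(i['rvec'])[0]
    p=np.c_[np.float64(uv).reshape(-1,2),np.ones(len(np.float64(uv).reshape(-1,2)))]@np.linalg.inv(i['mtx']).T@R
    c=-R.T@i['tvec']; return c+p*((z-c[2])/p[:,2])[:,None]
def circ(xy):
    A=np.c_[2*xy,np.ones(len(xy))]; s=np.linalg.lstsq(A,(xy**2).sum(1),rcond=None)[0]
    return s[:2],np.sqrt(s[2]+s[:2]@s[:2])
E
python3 - <<'E'
from h import *
for n in("top","scene"):
    f=np.load(f"pics/{n}0.npz"); P=pts(n,f['d'])
    seeds={'top':dict(a=(273,190),b=(328,205),bench=(168,277),red=(216,127),handle=(290,265),wrench=(450,200),f1=(181,208),f2=(209,194),carton=(455,269)),
           'scene':dict(a=(294,195),b=(343,180),bench=(365,116))}[n]
    for k,(u,v) in seeds.items():
        w=P[v-24:v+25,u-24:u+25]; z=w[...,2]
        if k in 'a b':
            sel=w[(z>152)&(z<170)]
        elif k in('bench','red'): sel=w[(z>58)&(z<75)]
        elif k in('f1','f2'): 
            w=P[v-10:v+11,u-10:u+11];z=w[...,2];sel=w[(z>22)&(z<40)]
        elif k=='handle': 
            w=P[v-15:v+15,u-34:u+40];z=w[...,2];sel=w[(z>80)&(z<110)]
        elif k=='carton':
            w=P[v-30:v+31,u-35:u+36];z=w[...,2];sel=w[(z>45)&(z<70)]
        else: continue
        if len(sel)<5: print(n,k,len(sel)); continue
        (c,rs)=cv2.minEnclosingCircle(np.float32(sel[:,:2]))
        print(n,k,len(sel),'z',np.percentile(sel[:,2],[5,50,95]).round(1),'minenc',np.round(c,1),round(rs,1),'fit',circ(sel[:,:2]))
    # guard corners/edge
f=np.load("pics/top0.npz");P=pts("top",f['d'])
m=(np.abs(P[...,2]-95)<10); m[:, :200]=0;m[:,400:]=0
np.save('pics/m.npy',m)
cv2.imwrite("pics/crop0.png",cv2.resize(f['p'][110:300,140:390,::-1],None,fx=3.1,fy=3.1,interpolation=cv2.INTER_CUBIC))
cv2.imwrite("pics/mask0.png",m[110:300,140:390].astype(np.uint8)*255)
E
```

```text
top a 190 z [153.5 160.9 163.4] minenc [627.5  95.1] 29.8 fit (array([627.09343435,  94.65326652]), np.float64(27.778316272918275))
top b 190 z [153.3 160.8 163.7] minenc [597.8 -17.6] 29.6 fit (array([597.47674593, -17.47488741]), np.float64(27.721736174744567))
top bench 194 z [59.1 65.3 68.4] minenc [450.2 337.3] 30.6 fit (array([449.76180884, 336.32074827]), np.float64(27.955696102543364))
top red 177 z [58.9 65.3 68.3] minenc [791.9 240.1] 30.2 fit (array([791.6737072 , 239.38480235]), np.float64(27.927494870988728))
top handle 430 z [ 93.5  97.  100.1] minenc [495.6  61.3] 62.8 fit (array([522.67005785,  55.33464204]), np.float64(57.36342748436762))
top f1 82 z [24.3 29.4 31.8] minenc [607.8 325.6] 15.1 fit (array([607.47165561, 324.72112007]), np.float64(13.05605862313123))
top f2 82 z [23.2 29.3 32.6] minenc [641.5 258.6] 15.0 fit (array([640.84696944, 258.45592905]), np.float64(12.987783814538641))
top carton 383 z [46.  54.5 57.6] minenc [ 463.7 -309.3] 59.2 fit (array([ 464.41392308, -308.27817451]), np.float64(47.13013553081631))
scene a 210 z [153.3 159.4 162.1] minenc [597.7 -18.1] 30.7 fit (array([598.18329353, -18.7777986 ]), np.float64(27.94487569005296))
scene b 196 z [152.9 158.8 162.1] minenc [627.  94.] 30.5 fit (array([627.92214686,  93.40649893]), np.float64(27.8337135624791))
scene bench 130 z [58.6 63.9 67.5] minenc [449.9 336.5] 31.2 fit (array([450.22933901, 335.70392593]), np.float64(28.165492899658286))
```

View pics/crop0.png

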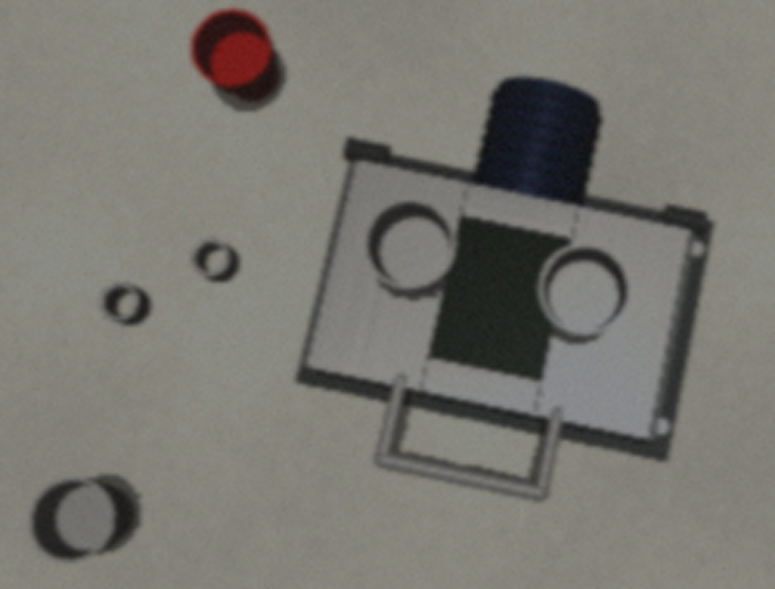

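View pics/mask0.png

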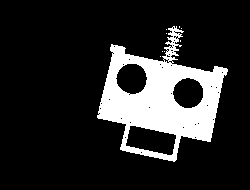

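```bash
python3 - <<'E'
from h import *
f=np.load("pics/top0.npz");d=f['d'];P=pts("top",d);m=np.load('pics/m.npy').astype(np.uint8)
# plate incl. holes: fill; morphological open removes handle
c=m.copy(); c[:157]=0
pl=cv2.morphologyEx(c,cv2.MORPH_CLOSE,np.ones((3,3)))
cs,_=cv2.findContours(pl,cv2.RETR_EXTERNAL,cv2.CHAIN_APPROX_NONE)
big=max(cs,key=cv2.contourArea); fill=np.zeros_like(m); cv2.drawContours(fill,[big],-1,1,-1)
# handle pixels: rows below the plate front edge
b=P[(m>0)&(np.arange(400)[:,None]>238)&(np.arange(640)[None]>255)&(np.arange(640)[None]<325)]
g=np.array([.98,-.19]);g/=np.linalg.norm(g)
for it in range(5):
    s=b[:,:2]@g; bar=b[s<s.min()+14] if it==0 else b[np.abs(s-s0)<9]
    vx,vy,x0,y0=cv2.fitLine(np.float32(bar[:,:2]),cv2.DIST_HUBER,0,.01,.01).ravel()
    g=np.array([-vy,vx]); g*=np.sign(g[0]); s0=np.array([x0,y0])@g
t=np.array([-g[1],g[0]])
tt=bar[:,:2]@t
print('g',g,'yaw',np.arctan2(g[1],g[0]),'bar s',s0,'width',np.ptp(bar[:,:2]@g),'t range',np.percentile(tt,[0,1,99,100]),'z',np.percentile(bar[:,2],[5,50,95]))
mid=g*s0+t*(tt.min()+tt.max())/2; print('bar mid',mid,'hinge',mid+200*g)
plz=P[(fill>0)&(np.abs(P[...,2]-95)<4)]
r=cv2.minAreaRect(np.float32(plz[plz[:,:2]@g>s0+40][:,:2])); print('plate rect',r)
for n,q in(('a',(627.3,94.4)),('b',(597.7,-17.8))): print(n, np.dot(q,g)-s0, np.dot(np.array(q)-mid,t))
for _ in range(3): print(get_obs()['tcp_pos'])
E
```

```text
g [ 0.97821057 -0.20761524] yaw -0.20913647 bar s 455.8697 width 15.423690256639418 t range [102.4567652  103.9027431  222.05579411 223.13093643] z [ 93.39545126  97.28298275 100.23464508]
bar mid [479.73503859  64.60117278] hinge [675.37715895  23.07812438]
plate rect ((602.958740234375, 37.41539764404297), (259.5472106933594, 172.58621215820312), 78.58854675292969)
a 138.16292084455495 59.78626279555598
b 132.5023181051016 -56.114374127757145
[ 162.87793589 -603.03810832  233.05419075]
[ 162.87793589 -603.03810832  233.05419075]
[ 162.87793589 -603.03810832  233.05419075]
```

```bash
cat >> h.py <<'E'
import json
from scipy.spatial.transform import Rotation as Ro
G=np.array([.9782,-.2076,0]);T=np.array([.2076,.9782,0])
def Rt(pitch): # tool x along hinge T, z pitched 'pitch' below horizontal along G
    z=G*np.cos(pitch)+np.array([0,0,-np.sin(pitch)]); return np.c_[T,np.cross(z,T),z]
def rel(p0,R0,p1,R1):
    return np.r_[Ro.from_matrix(R0.T@R1).as_rotvec(),R0.T@(np.array(p1)-p0)/1000].round(4)
def nxt(p0,R0,row): # commanded pose after a row
    return p0+R0@np.array(row[3:6])*1000, R0@Ro.from_rotvec(row[:3]).as_matrix()
E
python3 - <<'E'
from h import *
p0=np.array([162.968,-603.382,233.583]);c,s=.9654,.2608
R0=np.array([[c,s,0],[s,-c,0],[0,0,-1]])
print(Rt(np.pi/2))
print(rel(p0,R0,[627.3,94.4,270],Rt(np.pi/2)), rel(p0,R0,[400,-250,290],Rt(np.pi/2)))
E
```

```text
[[ 2.07600000e-01  9.78200000e-01  5.98974749e-17]
 [ 9.78200000e-01 -2.07600000e-01 -1.27118338e-17]
 [ 0.00000000e+00  6.12306867e-17 -1.00000000e+00]]
[ 0.      0.     -1.0978  0.6302 -0.5525 -0.0364] [ 0.      0.     -1.0978  0.321  -0.2793 -0.0564]
```

Call:
move_arm(
  deltas=[0,0,-0.55,0.32,-0.28,-0.056,0.0919,0,0,-1.098,0.6302,-0.5525,-0.0364,0.0919,0,0,-1.098,0.6302,-0.5525,-0.0364,0.0919,0,0,-1.098,0.6302,-0.5525,-0.0364,0.0919,0,0,-1.098,0.6302,-0.5525,-0.0364,0.0919,0,0,-1.098,0.6302,-0.5525,-0.0364,0.0919,0,0,-1.098,0.6302,-0.5525,-0.0364,0.0919,0,0,-1.098,0.6302,-0.5525,-0.0364,0.0919,0,0,-1.098,0.6302,-0.5525,-0.0364,0.0919,0,0,-1.098,0.6302,-0.5525,-0.0364,0.0919,0,0,-1.098,0.6302,-0.5525,-0.0364,0.0919,0,0,-1.098,0.6302,-0.5525,-0.0364,0.0919,0,0,-1.098,0.6302,-0.5525,-0.0364,0.0919,0,0,-1.098,0.6302,-0.5525,-0.0364,0.0919,0,0,-1.098,0.6302,-0.5525,-0.0364,0.0919,0,0,-1.098,0.6302,-0.5525,-0.0364,0.0919,0,0,-1.098,0.6302,-0.5525,-0.0364,0.0919,0,0,-1.098,0.6302,-0.5525,-0.0364,0.0919,0,0,-1.098,0.6302,-0.5525,-0.0364,0.0919,0,0,-1.098,0.6302,-0.5525,-0.0364,0.0919],
)

```text
time_s: 2.15
tcp_pos: [626.5, 93.4, 269.6]
tcp_rot: [[0.208, 0.978, -0.001], [0.978, -0.208, -0.0], [-0.001, -0.001, -1.0]]
ft_force: [0.4, -0.0, 0.0]
gripper_width: 91.4
```

```bash
python3 - <<'E'
from h import *
o=get_obs(); print(o['tcp_pos'],o['joint_positions'])
p,d=eyes.grab_frame("wrist"); cv2.imwrite("pics/w1.png",p[:,:,::-1])
p,d=eyes.grab_frame("top"); cv2.imwrite("pics/t1.png",p[:,:,::-1])
print(get_obs()['tcp_pos'])
E
```

```text
[626.50687883  93.40467422 269.63402726] [ 1.45806738e-01  3.36267082e-01  1.57510449e+00 -3.49045930e-04
  1.23137149e+00  3.55348130e-01]
[626.68111862  93.07247512 270.01426434]
```

View pics/w1.png

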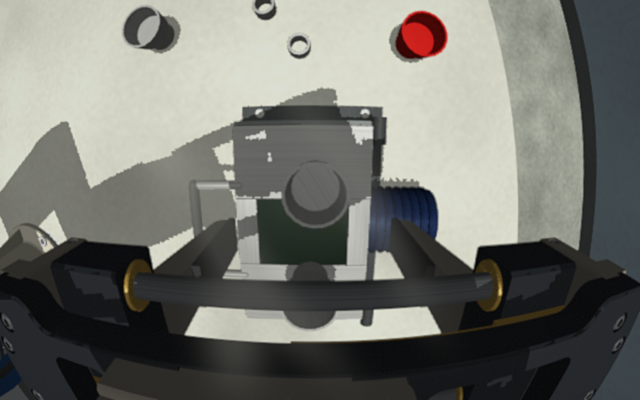

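View pics/t1.png

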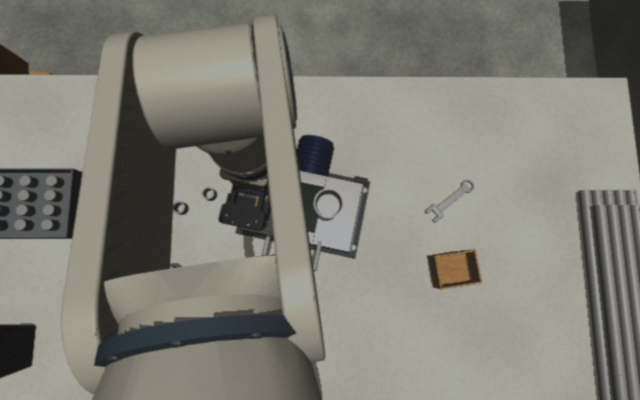

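```bash
cat >> h.py <<'E'
def wpts(p=None):
    i=eyes.camera_info("wrist"); p,d=eyes.grab_frame("wrist")
    R=cv2.Rodrigues(i['rvec'])[0];K=i['mtx']
    v,u=np.mgrid[0:400,0:640]; x=(u-K[0,2])/K[0,0];y=(v-K[1,2])/K[1,1];r=np.hypot(x,y)+1e-9
    s=np.tan(r)/r; c=np.stack([x*s*d,y*s*d,d],-1)
    return p,d,(c-i['tvec'])@R
E
python3 - <<'E'
from h import *
p,d,P=wpts()
for n,u0,u1,v0,v1,z0,z1 in(('a',270,360,150,240,154,168),('bench',115,185,0,60,60,72)):
    w=P[v0:v1,u0:u1];s=w[(w[...,2]>z0)&(w[...,2]<z1)]
    print(n,len(s),cv2.minEnclosingCircle(np.float32(s[:,:2])),circ(s[:,:2]),np.median(s[:,2]))
print(get_obs()['tcp_pos'])
E
```

```text
a 968 ((627.8170166015625, 93.7503433227539), 30.217334747314453) (array([627.9298208 ,  94.29815916]), np.float64(27.868438610551436)) 159.9265937331811
bench 427 ((450.13031005859375, 336.0498352050781), 30.62619400024414) (array([450.91711913, 335.65294809]), np.float64(28.104143285318944)) 64.69402562793935
[626.78795879  93.1163182  270.15539485]
```

Call:
move_arm(
  deltas=[0,0,0,0,0,0.03,0.0919,0,0,0,0,0,0.07,0.0919,0,0,0,0,0,0.1,0.0919,0,0,0,0,0,0.112,0.0919,0,0,0,0,0,0.118,0.0919,0,0,0,0,0,0.118,0.0919,0,0,0,0,0,0.118,0.05,0,0,0,0,0,0.118,0.045,0,0,0,0,0,0.118,0.045,0,0,0,0,0,0.118,0.045,0,0,0,0,0,0.118,0.045,0,0,0,0,0,0.118,0.045,0,0,0,0,0,0.118,0.045,0,0,0,0,0,0.118,0.045],
)

```text
time_s: 3.7
tcp_pos: [627.9, 94.4, 152.6]
tcp_rot: [[0.208, 0.978, 0.001], [0.978, -0.208, 0.0], [0.0, 0.001, -1.0]]
ft_force: [1.3, -0.2, 6.0]
gripper_width: 59.4
```

Call:
move_arm(
  deltas=[0,0,0,0,0,-0.01,0.045,0,0,0,0,0,-0.03,0.045,0,0,0,0,0,-0.06,0.045,0,0,0,0,0,-0.1,0.045,0,0,0,0.02,-0.022,-0.12,0.045,0,0,0,0.05,-0.056,-0.12,0.045,0,0,0,0.08,-0.09,-0.12,0.045,0,0,0,0.11,-0.123,-0.12,0.045,0,0,0,0.14,-0.157,-0.12,0.045,0,0,0,0.165,-0.185,-0.1,0.045,0,0,0,0.185,-0.207,-0.07,0.045,0,0,0,0.1998,-0.2236,-0.04,0.045,0,0,0,0.1998,-0.2236,-0.02,0.045,0,0,0,0.1998,-0.2236,-0.008,0.045,0,0,0,0.1998,-0.2236,-0.008,0.045],
)

```text
time_s: 5.2
tcp_pos: [449.1, 335.3, 158.6]
tcp_rot: [[0.208, 0.978, -0.003], [0.978, -0.208, -0.002], [-0.003, -0.002, -1.0]]
ft_force: [-0.6, 0.1, -1.4]
gripper_width: 59.5
```

```bash
python3 - <<'E'
from h import *
o=get_obs();print(o['tcp_pos'],o['gripper_width'],o['joint_positions'],o['ft_force'])
p,d,P=wpts(); cv2.imwrite("pics/w2.png",p[:,:,::-1])
p,d=eyes.grab_frame("scene"); cv2.imwrite("pics/s2.png",cv2.resize(p[40:190,280:480,::-1],None,fx=3.5,fy=3.5))
p,d=eyes.grab_frame("top"); cv2.imwrite("pics/t2.png",p[:,:,::-1])
E
```

```text
[449.07947491 335.32978367 158.58316025] 59.501462203191274 [ 6.38741584e-01  3.40096675e-01  1.83925734e+00 -5.83130436e-05
  9.65650876e-01  8.47801664e-01] [-0.61179102  0.13982509 -1.36724352]
```

View pics/w2.png

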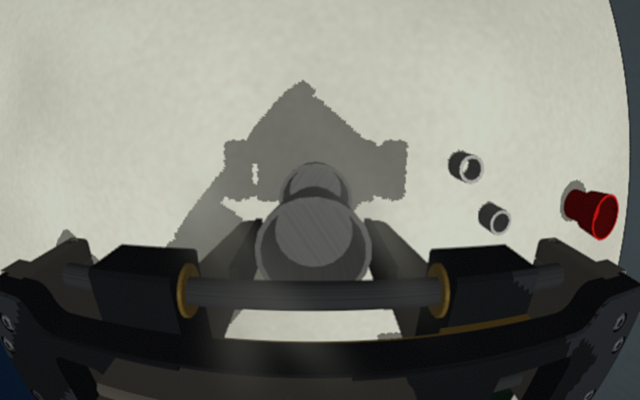

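View pics/s2.png

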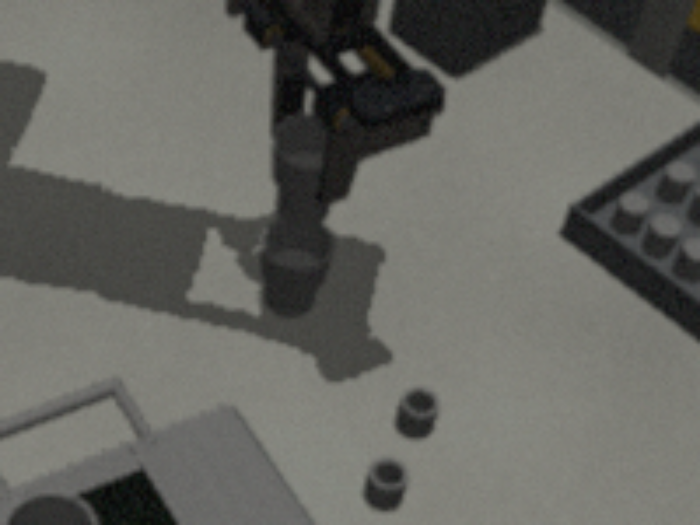

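Call:
move_arm(
  deltas=[0,0,0,0,0,0.015,0.045,0,0,0,0,0,0.03,0.045,0,0,0,0,0,0.042,0.045,0,0,0,0,0,0.052,0.045,0,0,0,0,0,0.06,0.045,0,0,0,0,0,0.065,0.045,0,0,0,0,0,0.067,0.045,0,0,0,0,0,0.067,0.045],
)

```text
time_s: 6.15
tcp_pos: [450.1, 336.2, 92.9]
tcp_rot: [[0.208, 0.978, -0.0], [0.978, -0.208, -0.0], [-0.0, -0.0, -1.0]]
ft_force: [0.1, 0.4, -1.1]
gripper_width: 59.3
```

```bash
python3 - <<'E'
from h import *
o=get_obs();print(o['tcp_pos'],o['gripper_width'],o['ft_force'])
p,d,P=wpts(); cv2.imwrite("pics/w3.png",p[:,:,::-1])
z=P[...,2]; m=(z>94)&(z<108); m[:,:250]=0;m[:,380:]=0;m[280:]=0;m[:150]=0
s=P[m];print(len(s),circ(s[:,:2]),np.percentile(s[:,2],[50,95]))
p,d=eyes.grab_frame("scene"); cv2.imwrite("pics/s3.png",cv2.resize(p[40:190,280:480,::-1],None,fx=3.5,fy=3.5))
E
```

```text
[450.06643898 336.19931571  92.92591689] 59.30734650015589 [ 0.1499428   0.37880506 -1.10195794]
2321 (array([449.69307382, 336.57735182]), np.float64(28.27511888101848)) [100.44834768 104.87901812]
```

View pics/s3.png

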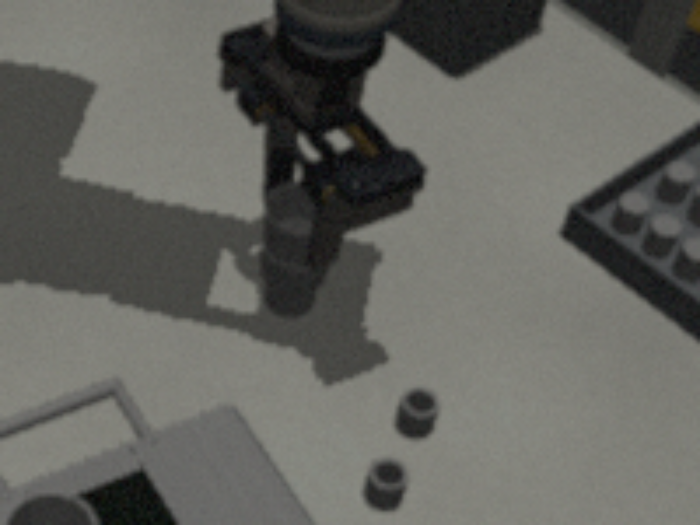

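Call:
move_arm(
  deltas=[0,0,0,0,0,0.001,0.045,0,0,0,0,0,0.0015,0.045,0,0,0,0,0,0.0015,0.045],
)

```text
time_s: 6.55
tcp_pos: [450.2, 336.3, 91.7]
tcp_rot: [[0.208, 0.978, 0.0], [0.978, -0.208, 0.0], [0.0, 0.0, -1.0]]
ft_force: [0.3, -0.0, -1.0]
gripper_width: 59.4
```

Call:
move_arm(
  deltas=[0,0,0,0,0,0.0007,0.045,0,0,0,0,0,0.0007,0.063,0,0,0,0,0,0.0007,0.07,0,0,0,0,0,0.0007,0.0919,0,0,0,0,0,0.0007,0.0919,0,0,0,0,0,0.0007,0.0919,0,0,0,0,0,-0.02,0.0919,0,0,0,0,0,-0.06,0.0919,0,0,0,0,0,-0.1,0.0919,0,0,0,0,0,-0.14,0.0919,0,0,0,0,0,-0.159,0.0919,0,0,0,0,0,-0.159,0.0919],
)

```text
time_s: 7.75
tcp_pos: [451.4, 337.2, 253.7]
tcp_rot: [[0.208, 0.978, 0.005], [0.978, -0.208, 0.003], [0.004, 0.004, -1.0]]
ft_force: [0.6, -0.4, -0.1]
gripper_width: 92.2
```

```bash
python3 - <<'E'
from h import *
o=get_obs();print(o['tcp_pos'],o['gripper_width'],o['ft_force'],o['joint_positions'])
p,d,P=wpts(); cv2.imwrite("pics/w4.png",p[:,:,::-1])
z=P[...,2]
for a,b in((94,106),(60,72)):
    m=(z>a)&(z<b); m[:,:250]=0;m[:,380:]=0;m[280:]=0;m[:100]=0
    s=P[m];print(len(s),circ(s[:,:2]),np.percentile(s[:,2],[50,95]))
E
```

```text
[451.4040983  337.1997303  253.67356827] 92.20154215725135 [ 0.62270247 -0.36329447 -0.06782306] [6.38886732e-01 2.35343446e-01 1.74938702e+00 5.55439189e-05
 1.15113460e+00 8.47903304e-01]
667 (array([450.05888903, 336.06069994]), np.float64(27.950202564386746)) [ 99.06822533 100.38322218]
1569 (array([450.73515712, 337.95909058]), np.float64(18.25315114861094)) [67.27103697 68.83296621]
```

View pics/w4.png

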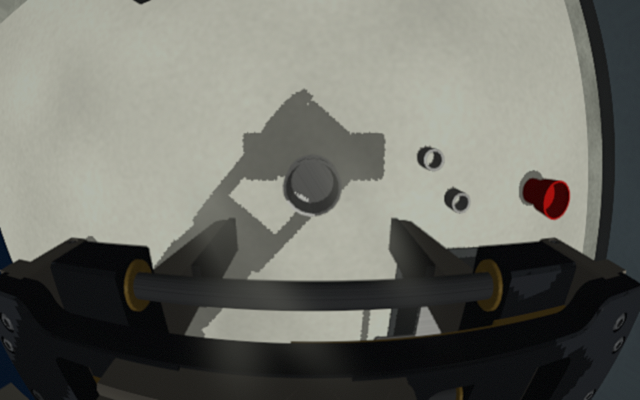

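Call:
move_arm(
  deltas=[0,0,0,-0.04,0.028,0,0.0919,0,0,0,-0.08,0.055,0,0.0919,0,0,0,-0.12,0.083,0,0.0919,0,0,0,-0.16,0.111,0,0.0919,0,0,0,-0.2,0.138,0,0.0919,0,0,0,-0.24,0.166,0,0.0919,0,0,0,-0.28,0.194,0,0.0919,0,0,0,-0.305,0.211,0.0,0.0919,0,0,0,-0.3158,0.2183,0,0.0919,0,0,0,-0.3158,0.2183,0,0.0919,0,0,0,-0.3158,0.2183,0,0.0919],
)

```text
time_s: 8.9
tcp_pos: [597.2, -17.1, 249.3]
tcp_rot: [[0.208, 0.978, -0.002], [0.978, -0.208, 0.001], [0.0, -0.002, -1.0]]
ft_force: [-0.2, -0.3, -0.2]
gripper_width: 92.1
```

```bash
python3 - <<'E'
from h import *
o=get_obs();print(o['tcp_pos'],o['joint_positions'])
p,d,P=wpts(); cv2.imwrite("pics/w5.png",p[:,:,::-1])
z=P[...,2]
m=(z>154)&(z<168); m[:,:250]=0;m[:,380:]=0;m[280:]=0;m[:100]=0
s=P[m];print(len(s),circ(s[:,:2]),np.percentile(s[:,2],[50,95]))
E
```

```text
[597.18649893 -17.14670256 249.34066969] [-3.15357959e-02  2.97036141e-01  1.67633417e+00  6.10769196e-04
  1.17030644e+00  1.77311354e-01]
1106 (array([598.25112173, -18.15896503]), np.float64(27.873174907580633)) [159.95577637 161.36150756]
```

View pics/w5.png

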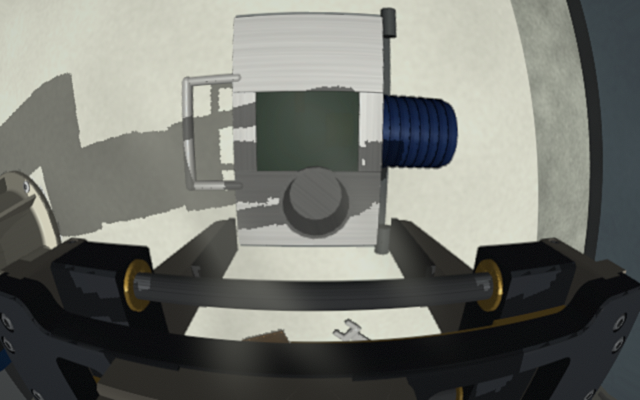

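Call:
move_arm(
  deltas=[0,0,0,0,0,0.03,0.0919,0,0,0,0,0,0.06,0.0919,0,0,0,0,0,0.08,0.0919,0,0,0,0,0,0.092,0.0919,0,0,0,0,0,0.0985,0.0919,0,0,0,0,0,0.0985,0.0919,0,0,0,0,0,0.0985,0.05,0,0,0,0,0,0.0985,0.045,0,0,0,0,0,0.0985,0.045,0,0,0,0,0,0.0985,0.045,0,0,0,0,0,0.0985,0.045,0,0,0,0,0,0.0985,0.045,0,0,0,0,0,0.0985,0.045,0,0,0,0,0,0.0985,0.045],
)

```text
time_s: 10.35
tcp_pos: [598.5, -18.1, 152.4]
tcp_rot: [[0.208, 0.978, 0.001], [0.978, -0.208, -0.0], [0.0, 0.001, -1.0]]
ft_force: [-0.1, 0.2, 5.0]
gripper_width: 58.7
```

Call:
move_arm(
  deltas=[0,0,0,0,0,-0.01,0.045,0,0,0,0,0,-0.03,0.045,0,0,0,0,0,-0.06,0.045,0,0,0,0,0,-0.1,0.045,0,0,0,0.03,-0.021,-0.12,0.045,0,0,0,0.065,-0.045,-0.12,0.045,0,0,0,0.1,-0.069,-0.12,0.045,0,0,0,0.135,-0.093,-0.12,0.045,0,0,0,0.17,-0.118,-0.12,0.045,0,0,0,0.205,-0.142,-0.12,0.045,0,0,0,0.24,-0.166,-0.12,0.045,0,0,0,0.27,-0.187,-0.11,0.045,0,0,0,0.295,-0.204,-0.09,0.045,0,0,0,0.31,-0.214,-0.07,0.045,0,0,0,0.3158,-0.2183,-0.05,0.045,0,0,0,0.3158,-0.2183,-0.036,0.045,0,0,0,0.3158,-0.2183,-0.036,0.045,0,0,0,0.3158,-0.2183,-0.036,0.045],
)

```text
time_s: 12.15
tcp_pos: [450.3, 335.7, 188.3]
tcp_rot: [[0.208, 0.978, -0.0], [0.978, -0.208, -0.0], [-0.0, -0.0, -1.0]]
ft_force: [1.0, 0.1, -1.3]
gripper_width: 58.9
```

```bash
python3 - <<'E'
from h import *
o=get_obs();print(o['tcp_pos'],o['gripper_width'],o['joint_positions'],o['ft_force'])
p,d,P=wpts(); cv2.imwrite("pics/w6.png",p[:,:,::-1])
z=P[...,2]; m=(z>188)&(z<208); m[:,:250]=0;m[:,380:]=0;m[280:]=0;m[:150]=0
s=P[m];print(len(s),circ(s[:,:2]),np.percentile(s[:,2],[50,95]))
E
```

```text
[450.3098242  335.65467946 188.33763549] 58.91455400062069 [ 6.37953053e-01  3.04233433e-01  1.81410504e+00 -1.58679564e-04
  1.02361248e+00  8.47558535e-01] [ 0.9566023   0.08813645 -1.28957313]
2635 (array([450.04658104, 336.15513145]), np.float64(28.266797997169498)) [195.94764795 204.25489159]
```

View pics/w6.png

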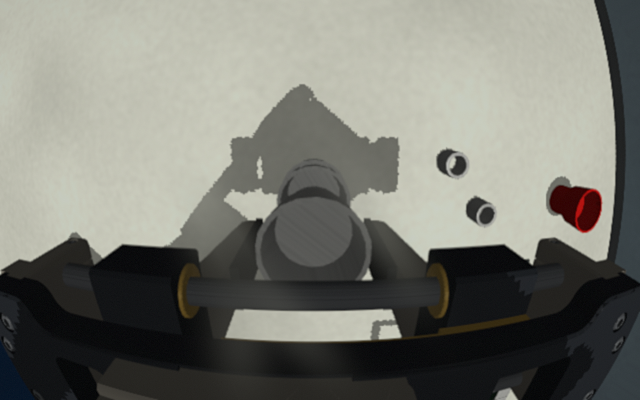

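Aligned: the held rim is at (450.0, 336.2) and the stack is at (450.1, 336.1). Lowering from 188 to about 125.

Call:
move_arm(
  deltas=[0,0,0,0,0,0.015,0.045,0,0,0,0,0,0.03,0.045,0,0,0,0,0,0.04,0.045,0,0,0,0,0,0.05,0.045,0,0,0,0,0,0.058,0.045,0,0,0,0,0,0.061,0.045,0,0,0,0,0,0.0625,0.045,0,0,0,0,0,0.0625,0.045,0,0,0,0,0,0.0625,0.045],
)

```text
time_s: 13.1
tcp_pos: [450.2, 336.4, 125.8]
tcp_rot: [[0.207, 0.978, 0.001], [0.978, -0.207, 0.0], [0.0, 0.0, -1.0]]
ft_force: [-0.1, -0.1, -0.8]
gripper_width: 59.0
```

Call:
move_arm(
  deltas=[0,0,0,0,0,0.0004,0.045,0,0,0,0,0,0.0004,0.063,0,0,0,0,0,0.0004,0.07,0,0,0,0,0,0.0004,0.0919,0,0,0,0,0,0.0004,0.0919,0,0,0,0,0,0.0004,0.0919,0,0,0,0,0,-0.02,0.0919,0,0,0,0,0,-0.06,0.0919,0,0,0,0,0,-0.1,0.0919,0,0,0,0,0,-0.1345,0.0919,0,0,0,0,0,-0.1345,0.0919,0,0,0,0,0,-0.1345,0.0919],
)

```text
time_s: 14.3
tcp_pos: [450.2, 336.3, 260.4]
tcp_rot: [[0.208, 0.978, 0.001], [0.978, -0.208, 0.001], [0.001, 0.001, -1.0]]
ft_force: [-0.1, -0.3, -1.0]
gripper_width: 92.1
```

```bash
python3 - <<'E'
from h import *
o=get_obs();print(o['tcp_pos'],o['gripper_width'],o['joint_positions'])
p,d,P=wpts(); cv2.imwrite("pics/w7.png",p[:,:,::-1])
z=P[...,2]
m=(z>126)&(z<142); m[:,:250]=0;m[:,380:]=0;m[280:]=0;m[:100]=0
s=P[m];print(len(s),circ(s[:,:2]),np.percentile(s[:,2],[50,95]))
p,d=eyes.grab_frame("scene"); cv2.imwrite("pics/s7.png",cv2.resize(p[40:190,280:480,::-1],None,fx=3.5,fy=3.5))
# kinematic fit
from scipy.optimize import least_squares
D=[([0.353612,1.63414,1.155238],np.hypot(162.87,603.04),233.05),
([.336267,1.575104,1.231371],np.hypot(626.6,93.2),269.8),
([.340097,1.839257,.965651],np.hypot(449.08,335.33),158.58),
([.235343,1.749387,1.151135],np.hypot(451.4,337.2),253.67),
([.297036,1.676334,1.170306],np.hypot(597.19,17.15),249.34),
([.304233,1.814105,1.023612],np.hypot(450.31,335.65),188.34),
(o['joint_positions'][[1,2,4]],np.hypot(*o['tcp_pos'][:2]),o['tcp_pos'][2])]
def fk(x,q):
    a,h,L2,L3,b=x; q2,q23=q[0],q[0]+q[1]
    return a+L2*np.sin(q2)+L3*np.sin(q23)+b*np.cos(q23), h+L2*np.cos(q2)+L3*np.cos(q23)-b*np.sin(q23)
def res(x):
    return np.ravel([np.subtract(fk(x,q),(r,z)) for q,r,z in D])
s=least_squares(res,[0,100,400,400,0]); print(s.x,s.fun.round(1))
E
```

```text
[450.18385224 336.28542642 260.43116825] 92.07219802696991 [6.38898094e-01 2.28990856e-01 1.74196720e+00 1.45244799e-05
 1.16915994e+00 8.47931445e-01]
867 (array([449.74331389, 336.30387754]), np.float64(27.841271429124767)) [132.97560667 134.29784087]
[  3.20110055 -30.4104907  553.53098481 496.14424088  59.87959276] [-0.4  0.1 -0.   0.2  0.2  0.1 -1.  -0.2  0.8  0.1 -0.2 -0.1  0.6 -0.2]
```

View pics/w7.png

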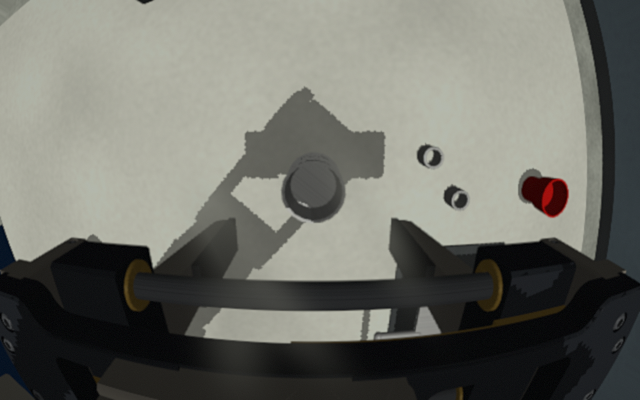

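View pics/s7.png

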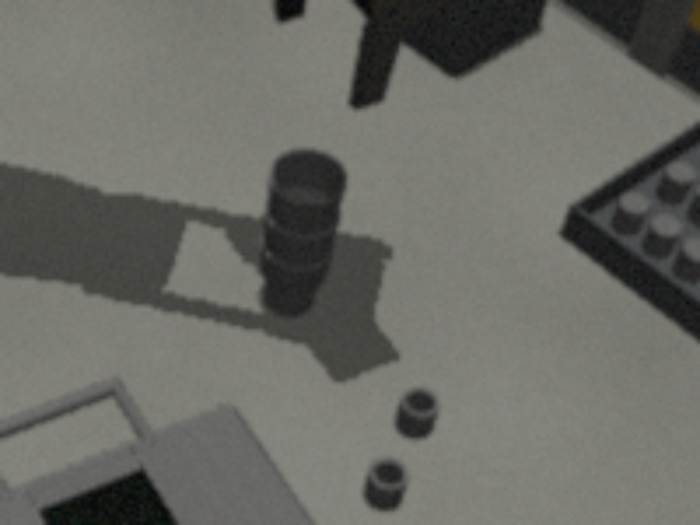

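```bash
python3 - <<'E'
from h import *
p0=np.array([450.05,336.26,260.0]);R0=Rt(np.pi/2);B=np.array([479.7,64.6,92.])
f=np.radians(68);R1=Rt(f)
print(rel(p0,R0,B-90*R1[:,2]+[0,0,40],R1)); print(rel(p0,R0,B-90*R1[:,2],R1))
E
```

```text
[-0.384  -0.      0.     -0.2596  0.0517  0.0446]
[-0.384  -0.      0.     -0.2596  0.0517  0.0846]
```

Call:
move_arm(
  deltas=[0,0,0,-0.03,0.006,0,0.0919,0,0,0,-0.07,0.014,0,0.0919,0,0,0,-0.11,0.022,0,0.0919,-0.08,0,0,-0.15,0.03,0.01,0.06,-0.16,0,0,-0.185,0.037,0.02,0.032,-0.24,0,0,-0.215,0.043,0.03,0.032,-0.32,0,0,-0.24,0.048,0.04,0.032,-0.384,0,0,-0.2596,0.0517,0.0446,0.032,-0.384,0,0,-0.2596,0.0517,0.0446,0.032,-0.384,0,0,-0.2596,0.0517,0.0446,0.032],
)

```text
time_s: 15.4
tcp_pos: [446.3, 71.6, 214.8]
tcp_rot: [[0.208, 0.908, 0.364], [0.978, -0.193, -0.078], [-0.0, 0.372, -0.928]]
ft_force: [0.2, -0.1, -0.0]
gripper_width: 38.4
```

```bash
python3 - <<'E'
from h import *
o=get_obs();print(o['tcp_pos'],o['tcp_rot'],o['gripper_width'],o['joint_positions'])
p,d,P=wpts(); cv2.imwrite("pics/w8.png",p[:,:,::-1]); np.savez("pics/w8.npz",p=p,d=d,P=P)
# d6 from model
a,h,L2,L3,b=3.2,-30.41,553.53,496.14,59.88
q=o['joint_positions'];q2,q23=q[1],q[1]+q[2]
r=a+L2*np.sin(q2)+L3*np.sin(q23)+b*np.cos(q23); z=h+L2*np.cos(q2)+L3*np.cos(q23)-b*np.sin(q23)
ph=q23+q[4]; R=np.hypot(*o['tcp_pos'][:2])
print('pitch',ph,'r',r,R,'z',z,o['tcp_pos'][2],'d6~',(R-r)/np.sin(ph),(o['tcp_pos'][2]-z)/(1+np.cos(ph)))
E
```

```text
[446.31553416  71.59228853 214.78604846] [[ 2.08046032e-01  9.07802259e-01  3.64159179e-01]
 [ 9.78118991e-01 -1.92976400e-01 -7.77389794e-02]
 [-2.97493733e-04  3.72364295e-01 -9.28086603e-01]] 38.36417384586195 [ 0.29083563 -0.0624239   2.24099131 -0.30143586  0.64671748  0.712767  ]
pitch 2.8252848813958553 r 341.76777884163295 452.0210302687622 z 189.56966516985426 214.7860484615726 d6~ 354.44410150845 508.29640968789835
```

View pics/w8.png

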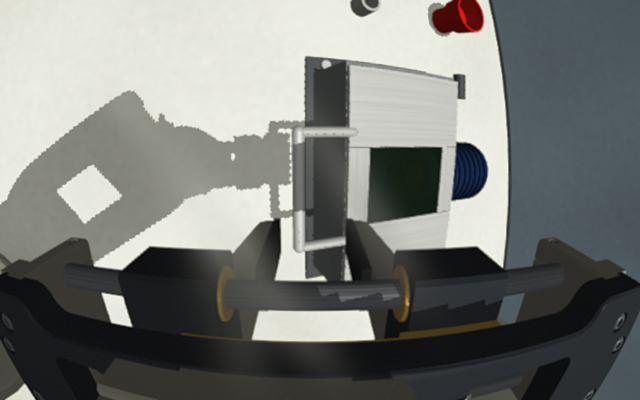

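```bash
cat > kin.py <<'E'
import numpy as np
from scipy.optimize import least_squares
from scipy.spatial.transform import Rotation as Ro
A,H,L2,L3,B5,D6=3.2,320.,553.53,496.14,59.88,350.4
lo=np.array([-2.63,-.92,.06,-1.3,0,-3.02]);hi=np.array([2.63,2.1,2.66,4.44,2.69,3.02])
def fk(q,s4=1):
    r1=Ro.from_euler('z',q[0]);r2=r1*Ro.from_euler('y',q[1]);r3=r2*Ro.from_euler('y',q[2])
    r=r3*Ro.from_euler('z',s4*q[3])*Ro.from_euler('y',q[4])*Ro.from_euler('z',q[5]+np.pi/2)
    p=r1.apply([A,0,H])+r2.apply([0,0,L2])+r3.apply([B5,0,L3])+r.apply([0,0,D6])
    return p,r.as_matrix()
def ik(p,R,q0):
    f=lambda q:np.r_[(fk(q)[0]-p)/100,(fk(q)[1]-R).ravel()]
    s=least_squares(f,np.clip(q0,lo+1e-3,hi-1e-3),bounds=(lo,hi)); return s.x,np.abs(s.fun).max()
E
python3 - <<'E'
from h import *; from kin import *
o=get_obs();q=o['joint_positions']
for s in(1,-1): p,R=fk(q,s); print(s,p-o['tcp_pos'],np.abs(R-o['tcp_rot']).max())
Bm=np.array([479.7,64.6,92.]);Hg=Bm+200*G
for f0 in (60,65,70,75,80):
  for turn in (90,60,40):
    qq=q.copy();out=[]
    for k in np.linspace(0,1,7):
        th=k*np.pi/2; p=Hg-200*G*np.cos(th)+np.array([0,0,200*np.sin(th)])
        qq,e=ik(p,Rt(np.radians(f0+turn*k)),qq); out.append((round(e,3),qq.round(2)))
    print(f0,turn,'err',[x[0] for x in out],'\n   start',out[0][1],'mid',out[3][1],'end',out[-1][1])
E
```

```text
1 [ 8.71157187e+00 -8.21445017e-01 -3.23193172e-03] 5.551115123125783e-16
-1 [-2.72870956e+01  1.19237298e+02 -3.23193172e-03] 0.40686098731664877
60 90 err [np.float64(0.011), np.float64(0.0), np.float64(0.0), np.float64(0.0), np.float64(0.0), np.float64(0.0), np.float64(0.0)] 
   start [ 0.31  0.24  2.38 -1.3   0.26  1.76] mid [0.05 0.37 1.64 0.07 1.39 0.24] end [-0.04  1.07  0.63  0.24  2.48  0.27]
60 60 err [np.float64(0.011), np.float64(0.0), np.float64(0.0), np.float64(0.0), np.float64(0.0), np.float64(0.0), np.float64(0.0)] 
   start [ 0.31  0.24  2.38 -1.3   0.26  1.76] mid [0.1  0.22 1.82 0.   1.1  0.31] end [-0.02  0.72  1.02  0.1   1.92  0.2 ]
60 40 err [np.float64(0.011), np.float64(0.0), np.float64(0.0), np.float64(0.0), np.float64(0.0), np.float64(0.0), np.float64(0.0)] 
   start [ 0.31  0.24  2.38 -1.3   0.26  1.76] mid [ 0.14  0.13  1.94 -0.07  0.91  0.39] end [0.01 0.49 1.31 0.04 1.51 0.22]
65 90 err [np.float64(0.0), np.float64(0.0), np.float64(0.0), np.float64(0.0), np.float64(0.0), np.float64(0.0), np.float64(0.0)] 
   start [ 0.28  0.23  2.34 -0.84  0.27  1.27] m
[... 2201 characters left out ...]
at64(0.0), np.float64(0.0), np.float64(0.0), np.float64(0.07)] 
   start [ 0.18  0.27  2.17 -0.13  0.55  0.49] mid [0.01 0.58 1.42 0.13 1.74 0.21] end [-0.06  1.21  0.52  0.44  2.69  0.44]
80 60 err [np.float64(0.0), np.float64(0.0), np.float64(0.0), np.float64(0.0), np.float64(0.0), np.float64(0.0), np.float64(0.0)] 
   start [ 0.18  0.27  2.17 -0.13  0.55  0.49] mid [0.04 0.42 1.58 0.09 1.48 0.23] end [-0.03  0.95  0.75  0.18  2.3   0.23]
80 40 err [np.float64(0.0), np.float64(0.0), np.float64(0.0), np.float64(0.0), np.float64(0.0), np.float64(0.0), np.float64(0.0)] 
   start [ 0.18  0.27  2.17 -0.13  0.55  0.49] mid [0.07 0.32 1.7  0.05 1.29 0.26] end [-0.02  0.72  1.02  0.1   1.92  0.2 ]
```

```bash
python3 - <<'E'
from h import *
f=np.load("pics/w8.npz");P=f['P']
w=P[115:255,280:345].reshape(-1,3); w=w[(w[:,2]>82)&(w[:,2]<104)]
# bar points: near previous
s=w[:,:2]@G[:2]; t=w[:,:2]@T[:2]
h,e=np.histogram(s,bins=np.arange(430,540,4)); print(list(zip(e.astype(int),h)))
b=w[np.abs(s-455.9)<10]; print(len(b),np.percentile(b[:,:2]@G[:2],[2,50,98]),np.percentile(b[:,:2]@T[:2],[1,50,99]),np.percentile(b[:,2],[5,50,95]))
v=cv2.fitLine(np.float32(b[:,:2]),cv2.DIST_HUBER,0,.01,.01).ravel();print(v, np.arctan2(-v[0],v[1]))
pl=P[120:240,355:440].reshape(-1,3); pl=pl[np.abs(pl[:,2]-95)<6]; print('plate z',np.median(pl[:,2]), (pl[:,:2]@G[:2]).min()-455.9,(pl[:,:2]@G[:2]).max()-455.9)
E
```

```text
[(np.int64(430), np.int64(0)), (np.int64(434), np.int64(0)), (np.int64(438), np.int64(0)), (np.int64(442), np.int64(0)), (np.int64(446), np.int64(123)), (np.int64(450), np.int64(730)), (np.int64(454), np.int64(513)), (np.int64(458), np.int64(317)), (np.int64(462), np.int64(93)), (np.int64(466), np.int64(91)), (np.int64(470), np.int64(83)), (np.int64(474), np.int64(88)), (np.int64(478), np.int64(79)), (np.int64(482), np.int64(74)), (np.int64(486), np.int64(76)), (np.int64(490), np.int64(79)), (np.int64(494), np.int64(76)), (np.int64(498), np.int64(65)), (np.int64(502), np.int64(231)), (np.int64(506), np.int64(68)), (np.int64(510), np.int64(0)), (np.int64(514), np.int64(0)), (np.int64(518), np.int64(0)), (np.int64(522), np.int64(0)), (np.int64(526), np.int64(0)), (np.int64(530), np.int64(0)), (np.int64(534), np.int64(0))]
1772 [449.40594756 454.20719237 464.16685725] [105.06395812 166.64177123 221.78400573] [91.36483973 95.9429447  97.70917218]
[2.1010539e-01 9.7767872e-01 4.7882764e+02 6.8199913e+01] -0.21168277
plate z 93.19034397279522 55.31810728379378 185.70732479865922
```

```bash
python3 - <<'E'
from h import *
B0=np.array([479.7,64.6,92.]);B=np.array([479.3,64.7,92.])
R0=Rt(np.radians(68));p0=B0-90*R0[:,2]+[0,0,40];R1=Rt(np.radians(70))
print(p0,get_obs()['tcp_pos'])
for k in(80,60,30,0): print(k,rel(p0,R0,B-k*R1[:,2],R1))
E
```

```text
[446.72038473  71.59914959 215.44654691] [447.18589573  72.09237637 215.40021573]
80 [ 0.0349  0.     -0.      0.     -0.0126  0.047 ]
60 [ 0.0349  0.     -0.      0.     -0.0133  0.067 ]
30 [ 0.0349  0.     -0.      0.     -0.0143  0.097 ]
0 [ 0.0349  0.     -0.      0.     -0.0154  0.1269]
```

Call:
move_arm(
  deltas=[0.035,0,0,0,-0.008,0.02,0.032,0.035,0,0,0,-0.0126,0.047,0.032,0.035,0,0,0,-0.0133,0.067,0.032,0.035,0,0,0,-0.0133,0.067,0.032],
)

```text
time_s: 15.85
tcp_pos: [459.4, 69.3, 146.4]
tcp_rot: [[0.207, 0.921, 0.331], [0.978, -0.195, -0.071], [-0.001, 0.338, -0.941]]
ft_force: [0.5, -0.6, -0.4]
gripper_width: 31.9
```

```bash
python3 - <<'E'
from h import *
o=get_obs();print(o['tcp_pos'],o['gripper_width'],o['joint_positions'])
p,d,P=wpts(); cv2.imwrite("pics/w9.png",p[:,:,::-1])
w=P[100:255,260:345].reshape(-1,3); w=w[(w[:,2]>80)&(w[:,2]<104)]
s=w[:,:2]@G[:2];b=w[np.abs(s-455.5)<9];print(len(b),np.percentile(b[:,:2]@G[:2],[1,50,99]),np.percentile(b[:,2],[1,50,99]))
E
```

```text
[459.36807793  69.2996897  146.36738252] 31.91358209430832 [ 0.25950498  0.09448146  2.26817826 -0.33184273  0.49209194  0.73871742]
2287 [449.55274394 454.02585502 462.99578665] [90.03022413 95.94992319 98.17602924]
```

View pics/w9.png

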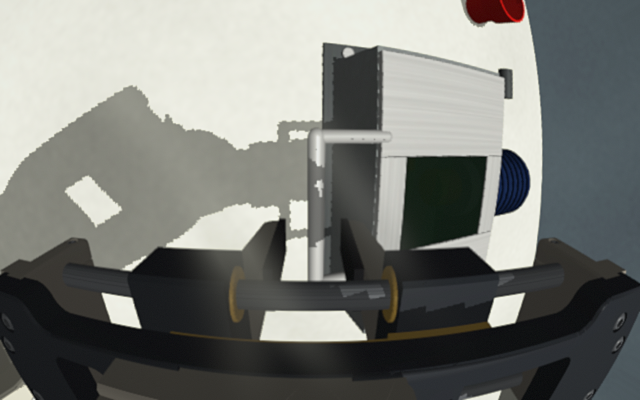

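Call:
move_arm(
  deltas=[0,0,0,0,0,0.02,0.032,0,0,0,0,0,0.035,0.032,0,0,0,0,0,0.048,0.032,0,0,0,0,0,0.057,0.032,0,0,0,0,0,0.06,0.032,0,0,0,0,0,0.06,0.032],
)

```text
time_s: 16.5
tcp_pos: [479.6, 64.7, 92.2]
tcp_rot: [[0.207, 0.919, 0.335], [0.978, -0.195, -0.071], [-0.0, 0.342, -0.94]]
ft_force: [-0.2, -0.1, 0.0]
gripper_width: 32.0
```

```bash
python3 - <<'E'
from h import *
o=get_obs();print(o['tcp_pos'],o['gripper_width'],o['joint_positions'],o['ft_force'])
p,d,P=wpts(); cv2.imwrite("pics/w10.png",p[:,:,::-1])
E
```

```text
[479.59845804  64.73207487  92.18278462] 32.00350601636087 [ 0.23455904  0.23644672  2.27668265 -0.45203373  0.34300931  0.84868494] [-0.21602952 -0.10974856  0.00134423]
```

View pics/w10.png

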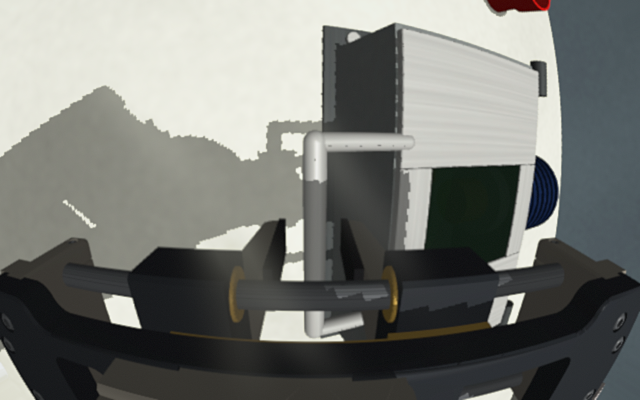

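The bar (column 315) lies between the pads (285 and 343). Closing.

Call:
move_arm(
  deltas=[0,0,0,0,0,0,0.02,0,0,0,0,0,0,0.005,0,0,0,0,0,0,0.005,0,0,0,0,0,0,0.005,0,0,0,0,0,0,0.005],
)

```text
time_s: 17.05
tcp_pos: [480.1, 64.6, 92.6]
tcp_rot: [[0.207, 0.919, 0.336], [0.978, -0.195, -0.071], [0.001, 0.343, -0.939]]
ft_force: [2.2, -2.5, 6.3]
gripper_width: 10.7
```

```bash
python3 - <<'E'
from h import *
o=get_obs();print(o['tcp_pos'],o['gripper_width'],o['ft_force'],o['moment'])
p0=np.array([479.3,64.7,92.]);f0=70;R0=Rt(np.radians(f0));Hg=p0+200*G
rows=[]
for th in range(3,34,3):
    t=np.radians(th);p=Hg-200*G*np.cos(t)+[0,0,200*np.sin(t)]
    print(th,rel(p0,R0,p,Rt(np.radians(f0+th*75/90))).round(4).tolist())
E
```

```text
[480.1309382   64.62367086  92.58477402] 10.740439090475935 [ 2.24080209 -2.54993617  6.30981187] [-0.6113561  -0.47565582 -0.19008821]
3 [0.0436, -0.0, 0.0, 0.0, 0.0038, -0.0097]
6 [0.0873, -0.0, 0.0, 0.0, 0.0082, -0.0193]
9 [0.1309, 0.0, 0.0, 0.0, 0.013, -0.0286]
12 [0.1745, 0.0, 0.0, 0.0, 0.0183, -0.0376]
15 [0.2182, 0.0, 0.0, 0.0, 0.0241, -0.0463]
18 [0.2618, 0.0, 0.0, 0.0, 0.0303, -0.0547]
21 [0.3054, 0.0, 0.0, 0.0, 0.037, -0.0628]
24 [0.3491, 0.0, 0.0, 0.0, 0.0441, -0.0705]
27 [0.3927, 0.0, 0.0, 0.0, 0.0515, -0.0779]
30 [0.4363, 0.0, 0.0, 0.0, 0.0594, -0.0848]
33 [0.48, 0.0, 0.0, 0.0, 0.0676, -0.0913]
```

Call:
move_arm(
  deltas=[0.0218,0,0,0,0.0019,-0.0049,0.005,0.0436,0,0,0,0.0038,-0.0097,0.005,0.0655,0,0,0,0.006,-0.0145,0.005,0.0873,0,0,0,0.0082,-0.0193,0.005,0.109,0,0,0,0.0106,-0.024,0.005,0.1309,0,0,0,0.013,-0.0286,0.005,0.1527,0,0,0,0.0156,-0.0331,0.005,0.1745,0,0,0,0.0183,-0.0376,0.005,0.1745,0,0,0,0.0183,-0.0376,0.005],
)

```text
time_s: 17.95
tcp_pos: [484.4, 63.7, 133.9]
tcp_rot: [[0.208, 0.963, 0.171], [0.978, -0.205, -0.036], [0.001, 0.174, -0.985]]
ft_force: [4.2, -0.8, -4.5]
gripper_width: 11.1
```

```bash
python3 - <<'E'
from h import *
o=get_obs();print(o['tcp_pos'],o['gripper_width'],o['ft_force'],o['moment'],o['joint_positions'])
p,d,P=wpts(); cv2.imwrite("pics/w11.png",p[:,:,::-1])
p,d=eyes.grab_frame("scene"); cv2.imwrite("pics/s11.png",p[:,:,::-1])
p0=np.array([479.3,64.7,92.]);f0=70;Hg=p0+200*G
def pose(th):
    t=np.radians(th);return Hg-200*G*np.cos(t)+[0,0,200*np.sin(t)],Rt(np.radians(f0+th*75/90))
a,Ra=pose(12);print(a)
for th in range(14,53,2): print(th,rel(a,Ra,*pose(th)).tolist())
E
```

```text
[484.44591368  63.6561904  133.89404089] 11.139110443649605 [ 4.21401731 -0.81147422 -4.52301546] [-0.04934847 -0.6134038  -0.01348398] [ 0.17249261  0.20101027  2.12554212 -0.10604054  0.65468558  0.46094805]
[483.57520339  63.79268838 133.58233816]
14 [0.0291, -0.0, 0.0, 0.0, 0.0027, -0.0064]
16 [0.0582, -0.0, 0.0, 0.0, 0.0057, -0.0128]
18 [0.0873, -0.0, 0.0, 0.0, 0.0088, -0.019]
20 [0.1164, -0.0, 0.0, -0.0, 0.0122, -0.0251]
22 [0.1454, -0.0, 0.0, -0.0, 0.0158, -0.0311]
24 [0.1745, -0.0, 0.0, 0.0, 0.0196, -0.0369]
26 [0.2036, -0.0, 0.0, 0.0, 0.0236, -0.0426]
28 [0.2327, -0.0, 0.0, 0.0, 0.0278, -0.0482]
30 [0.2618, -0.0, 0.0, -0.0, 0.0322, -0.0536]
32 [0.2909, -0.0, 0.0, -0.0, 0.0368, -0.0589]
34 [0.32, -0.0, 0.0, -0.0, 0.0416, -0.064]
36 [0.3491, -0.0, 0.0, 0.0, 0.0465, -0.0689]
38 [0.3781, -0.0, 0.0, -0.0, 0.0516, -0.0737]
40 [0.4072, -0.0, 0.0, -0.0, 0.0569, -0.0783]
42 [0.4363, -0.0, 0.0, 0.0, 0.0623, -0.0827]
44 [0.4654, -0.0, 0.0, -0.0, 0.0679, -0.0869]
46 [0.4945, -0.0, 0.0, -0.0, 0.0736, -0.0909]
48 [0.5236, -0.0, 0.0, 0.0, 0.0795, -0.0947]
50 [0.5527, -0.0, 0.0, 0.0, 0.0854, -0.0983]
52 [0.5818, -0.0, 0.0, 0.0, 0.0915, -0.1017]
```

View pics/w11.png

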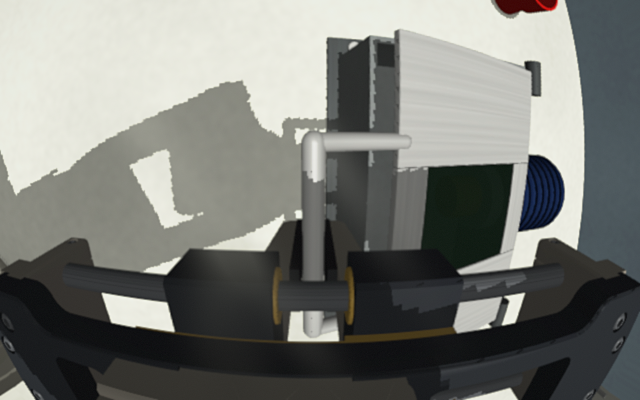

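View pics/s11.png

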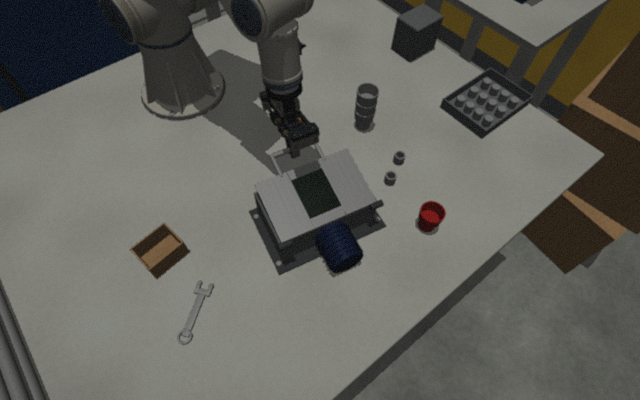

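The guard lifts off the box with the bar held at (313,200), and the forces are small. The stack stands at (366,108) in the scene view. Continuing 2° per row.

Call:
move_arm(
  deltas=[0.0145,0,0,0,0.0013,-0.0032,0.005,0.0436,0,0,0,0.0042,-0.0096,0.005,0.0727,0,0,0,0.0072,-0.0159,0.005,0.1018,0,0,0,0.0105,-0.0221,0.005,0.1309,0,0,0,0.014,-0.0281,0.005,0.16,0,0,0,0.0177,-0.034,0.005,0.189,0,0,0,0.0216,-0.0398,0.005,0.2181,0,0,0,0.0257,-0.0454,0.005,0.2472,0,0,0,0.03,-0.0509,0.005,0.2763,0,0,0,0.0345,-0.0563,0.005,0.3054,0,0,0,0.0392,-0.0615,0.005,0.3345,0,0,0,0.044,-0.0665,0.005,0.3636,0,0,0,0.049,-0.0713,0.005,0.3927,0,0,0,0.0542,-0.076,0.005,0.4218,0,0,0,0.0596,-0.0805,0.005,0.4509,0,0,0,0.0651,-0.0848,0.005,0.48,0,0,0,0.0707,-0.0889,0.005,0.5091,0,0,0,0.0765,-0.0928,0.005,0.5236,0,0,0,0.0795,-0.0947,0.005,0.5236,0,0,0,0.0795,-0.0947,0.005],
)

```text
time_s: 20.05
tcp_pos: [543.3, 51.0, 239.8]
tcp_rot: [[0.208, 0.918, -0.337], [0.978, -0.195, 0.071], [-0.001, -0.344, -0.939]]
ft_force: [-0.8, 0.6, -2.0]
gripper_width: 11.1
```

```bash
python3 - <<'E'
from h import *
o=get_obs();print(o['tcp_pos'],o['gripper_width'],o['ft_force'],o['moment'],o['joint_positions'])
p,d,P=wpts(); cv2.imwrite("pics/w12.png",p[:,:,::-1])
p0=np.array([479.3,64.7,92.]);f0=70;Hg=p0+200*G
def pose(th):
    t=np.radians(th);return Hg-200*G*np.cos(t)+[0,0,200*np.sin(t)],Rt(np.radians(f0+th*75/90))
a,Ra=pose(48);print(a)
for th in [49]+list(range(51,80,2))+[80]: print(th,rel(a,Ra,*pose(th)).tolist())
E
```

```text
[543.29821103  50.9554729  239.77381621] 11.08511395138014 [-0.83130052  0.62223151 -1.98108667] [ 0.06217881  0.28804248 -0.01561512] [0.03844736 0.41768114 1.57064164 0.08416546 1.49537105 0.22691288]
[544.03128817  50.96230278 240.6289651 ]
49 [0.0145, 0.0, 0.0, -0.0, 0.0017, -0.0031]
51 [0.0436, 0.0, 0.0, -0.0, 0.0052, -0.0091]
53 [0.0727, 0.0, 0.0, -0.0, 0.0089, -0.015]
55 [0.1018, 0.0, 0.0, -0.0, 0.0128, -0.0208]
57 [0.1309, 0.0, 0.0, -0.0, 0.0169, -0.0265]
59 [0.16, 0.0, 0.0, -0.0, 0.0212, -0.032]
61 [0.1891, 0.0, 0.0, 0.0, 0.0256, -0.0373]
63 [0.2182, 0.0, 0.0, -0.0, 0.0303, -0.0425]
65 [0.2473, 0.0, 0.0, -0.0, 0.0352, -0.0475]
67 [0.2763, 0.0, 0.0, -0.0, 0.0402, -0.0524]
69 [0.3054, 0.0, 0.0, -0.0, 0.0454, -0.057]
71 [0.3345, 0.0, 0.0, -0.0, 0.0507, -0.0615]
73 [0.3636, 0.0, 0.0, -0.0, 0.0562, -0.0658]
75 [0.3927, 0.0, 0.0, -0.0, 0.0619, -0.0699]
77 [0.4218, 0.0, 0.0, -0.0, 0.0677, -0.0738]
79 [0.4509, 0.0, 0.0, -0.0, 0.0736, -0.0775]
80 [0.4654, 0.0, 0.0, -0.0, 0.0766, -0.0793]
```

View pics/w12.png

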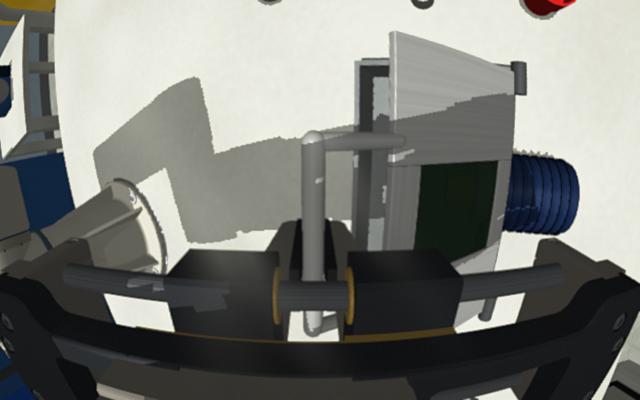

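Call:
move_arm(
  deltas=[0.0145,0,0,0,0.0017,-0.0031,0.005,0.0436,0,0,0,0.0052,-0.0091,0.005,0.0727,0,0,0,0.0089,-0.015,0.005,0.1018,0,0,0,0.0128,-0.0208,0.005,0.1309,0,0,0,0.0169,-0.0265,0.005,0.16,0,0,0,0.0212,-0.032,0.005,0.1891,0,0,0,0.0256,-0.0373,0.005,0.2182,0,0,0,0.0303,-0.0425,0.005,0.2473,0,0,0,0.0352,-0.0475,0.005,0.2763,0,0,0,0.0402,-0.0524,0.005,0.3054,0,0,0,0.0454,-0.057,0.005,0.3345,0,0,0,0.0507,-0.0615,0.005,0.3636,0,0,0,0.0562,-0.0658,0.005,0.3927,0,0,0,0.0619,-0.0699,0.005,0.4218,0,0,0,0.0677,-0.0738,0.005,0.4509,0,0,0,0.0736,-0.0775,0.005,0.4654,0,0,0,0.0766,-0.0793,0.005,0.4654,0,0,0,0.0766,-0.0793,0.005],
)

```text
time_s: 21.9
tcp_pos: [640.9, 30.0, 289.7]
tcp_rot: [[0.207, 0.67, -0.713], [0.978, -0.142, 0.151], [-0.0, -0.729, -0.684]]
ft_force: [-3.7, -1.0, 5.8]
gripper_width: 10.6
```

```bash
python3 - <<'E'
from h import *
o=get_obs();print(o['tcp_pos'],o['gripper_width'],o['ft_force'],o['moment'],o['joint_positions'])
p,d,P=wpts(); cv2.imwrite("pics/w13.png",p[:,:,::-1]); np.save("pics/w13P.npy",P)
p,d=eyes.grab_frame("scene"); cv2.imwrite("pics/s13.png",p[:,:,::-1]); np.savez("pics/s13.npz",p=p,P=pts("scene",d))
p,d=eyes.grab_frame("top"); cv2.imwrite("pics/t13.png",p[:,:,::-1])
p0=np.array([479.3,64.7,92.]);f0=70;Hg=p0+200*G
def pose(th):
    t=np.radians(th);return Hg-200*G*np.cos(t)+[0,0,200*np.sin(t)],Rt(np.radians(f0+th*75/90))
a,Ra=pose(80);print(a)
for th in range(81,92): print(th,rel(a,Ra,*pose(th)).tolist())
E
```

```text
[640.87147717  29.9519187  289.7476455 ] 10.5773359418993 [-3.71097079 -1.04067073  5.75486948] [-0.09419211  0.87225385  0.18431726] [-0.02591834  0.81398808  0.96904706  0.15998848  2.16111778  0.21583511]
[640.96747052  30.38987234 288.9615506 ]
81 [0.0145, 0.0, 0.0, -0.0, 0.0019, -0.0029]
82 [0.0291, 0.0, 0.0, -0.0, 0.0039, -0.0058]
83 [0.0436, 0.0, 0.0, 0.0, 0.006, -0.0086]
84 [0.0582, 0.0, 0.0, -0.0, 0.0081, -0.0114]
85 [0.0727, 0.0, 0.0, -0.0, 0.0102, -0.0141]
86 [0.0873, 0.0, 0.0, 0.0, 0.0124, -0.0169]
87 [0.1018, 0.0, 0.0, -0.0, 0.0146, -0.0195]
88 [0.1164, 0.0, 0.0, -0.0, 0.0169, -0.0222]
89 [0.1309, 0.0, 0.0, -0.0, 0.0192, -0.0248]
90 [0.1454, 0.0, 0.0, -0.0, 0.0216, -0.0273]
91 [0.16, 0.0, 0.0, -0.0, 0.024, -0.0299]
```

View pics/w13.png

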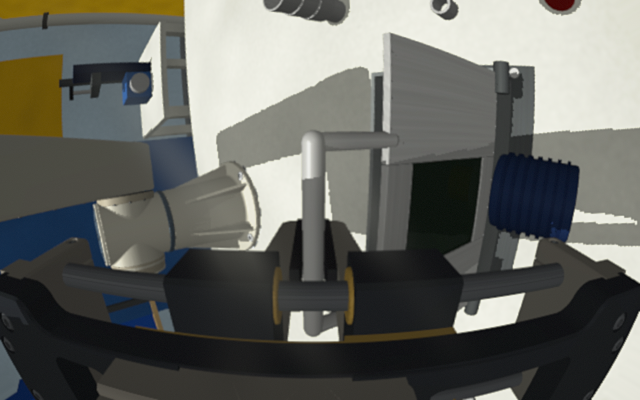

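View pics/s13.png

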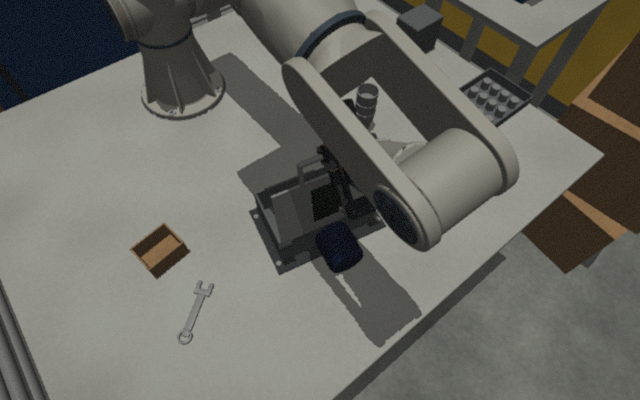

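View pics/t13.png

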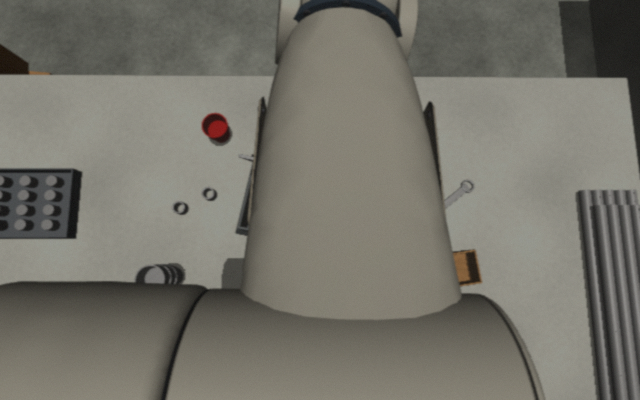

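```bash
cat > ang.py <<'E'
from h import *
def plate(P,box):
    u0,u1,v0,v1=box; w=P[v0:v1,u0:u1].reshape(-1,3); w=w[np.isfinite(w).all(1)]
    c=np.median(w,0)
    for _ in range(6):
        U,S,V=np.linalg.svd(w-w.mean(0),full_matrices=False); n=V[2]; r=(w-w.mean(0))@n; w=w[np.abs(r)<max(1.5,1.5*r.std())]
    # in-plane direction perpendicular to T
    d=np.cross(n,T); d/=np.linalg.norm(d); d*=np.sign(d[2]); g=-d@G
    return np.arctan2(d[2],g),n,w.mean(0),r.std(),len(w)
E
python3 - <<'E'
from ang import *
P=np.load("pics/w13P.npy")
for b in((395,480,80,150),(400,450,70,120),(415,475,165,230)): print(plate(P,b))
E
```

```text
(np.float64(1.3861581004234256), array([ 0.96101764, -0.20673372,  0.18359264]), array([675.78327559,  96.34475154, 187.65698204]), np.float64(0.43232417659409417), 5909)
(np.float64(1.3876705146620827), array([-0.96117205,  0.20733043, -0.18210541]), array([675.16461481, 108.96805719, 205.09935566]), np.float64(0.4487137263828866), 2485)
(np.float64(1.3857346450521781), array([-0.9606785 ,  0.20793709, -0.18400811]), array([664.46396124,  35.00584482, 169.66108674]), np.float64(0.4041012869424729), 3886)
```

Call:
move_arm(
  deltas=[0.0145,0,0,0,0.0019,-0.0029,0.005,0.0291,0,0,0,0.0039,-0.0058,0.005,0.0436,0,0,0,0.006,-0.0086,0.005,0.0582,0,0,0,0.0081,-0.0114,0.005,0.0727,0,0,0,0.0102,-0.0141,0.005,0.0873,0,0,0,0.0124,-0.0169,0.005,0.1018,0,0,0,0.0146,-0.0195,0.005,0.1164,0,0,0,0.0169,-0.0222,0.005,0.1309,0,0,0,0.0192,-0.0248,0.005,0.1381,0,0,0,0.0204,-0.026,0.005,0.1454,0,0,0,0.0216,-0.0273,0.005,0.1454,0,0,0,0.0216,-0.0273,0.005,0.1454,0,0,0,0.0216,-0.0273,0.005,0.1454,0,0,0,0.0216,-0.0273,0.005,0.1454,0,0,0,0.0216,-0.0273,0.005,0.1454,0,0,0,0.0216,-0.0273,0.005],
)

```text
time_s: 23.65
tcp_pos: [674.9, 22.7, 293.1]
tcp_rot: [[0.207, 0.56, -0.802], [0.978, -0.119, 0.17], [-0.0, -0.82, -0.572]]
ft_force: [-1.6, -3.6, 8.8]
gripper_width: 10.8
```

```bash
python3 - <<'E'
from ang import *
o=get_obs();print(o['tcp_pos'],o['gripper_width'],o['ft_force'],o['moment'],o['qd'])
for k in range(3):
    p,d,P=wpts(); print([round(float(plate(P,b)[0]),4) for b in((395,480,80,150),(400,450,70,120),(415,475,165,230))])
cv2.imwrite("pics/w14.png",p[:,:,::-1])
p,d=eyes.grab_frame("scene"); cv2.imwrite("pics/s14.png",p[:,:,::-1])
p,d=eyes.grab_frame("top"); cv2.imwrite("pics/t14.png",p[:,:,::-1])
P=pts("top",d); w=P[250:295,130:190].reshape(-1,3); s=w[(w[:,2]>128)&(w[:,2]<142)]; print('stack rim',len(s),s.mean(0) if len(s) else None, circ(s[:,:2]) if len(s)>5 else '')
print(get_obs()['tcp_pos'],get_obs()['time_s'])
E
```

```text
[674.92377489  22.66994228 293.10348448] 10.808270621998277 [-1.6004377  -3.55061112  8.83576107] [-0.16113528  1.16431122  0.53791466] [ 0.00122548 -0.00201524 -0.00085278 -0.00104255  0.00022587 -0.00010799]
[1.5602, 1.5614, 1.5571]
[1.5599, 1.5604, 1.5578]
[1.5602, 1.561, 1.5574]
stack rim 0 None 
[674.90889648  22.6757838  293.08510209] 23.9
```

View pics/w14.png

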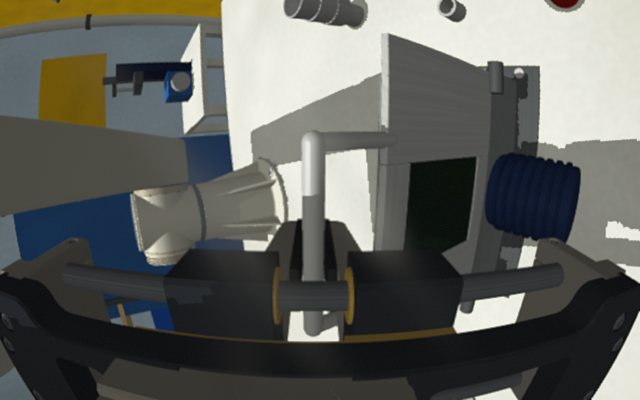

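View pics/s14.png

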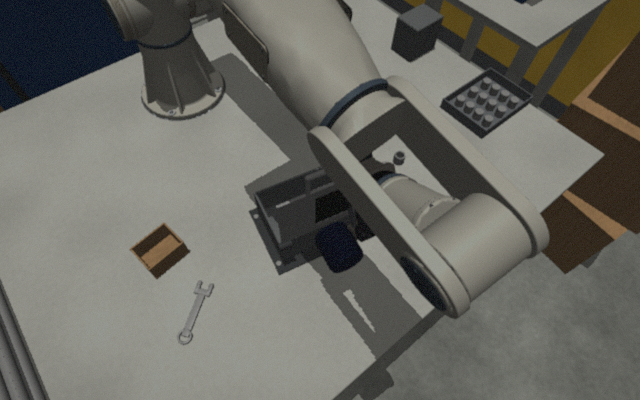

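```bash
python3 - <<'E'
from ang import *
p,d,P=wpts(); w=P[0:35,270:380].reshape(-1,3); w=w[(np.hypot(w[:,0]-450,w[:,1]-336)<45)&(w[:,2]>8)]
print(len(w),[ (z,w[np.abs(w[:,2]-z)<6].mean(0).round(1).tolist() if (np.abs(w[:,2]-z)<6).any() else None) for z in(20,50,85,120)], w[:,2].max())
cv2.imwrite("pics/c15.png",cv2.resize(p[0:60,250:400,::-1],None,fx=5,fy=5))
print(plate(P,(395,480,80,150))[0],get_obs()['qd'].round(4),get_obs()['gripper_width'])
E
```

```text
1683 [(20, [463.8, 326.2, 20.0]), (50, [468.3, 320.2, 49.9]), (85, [466.6, 316.8, 84.9]), (120, [446.2, 324.4, 120.1])] 135.2807499335789
1.5599865255700947 [-0.0009  0.0005 -0.0005  0.0001 -0.001  -0.0001] 10.94142377600476
```

View pics/c15.png

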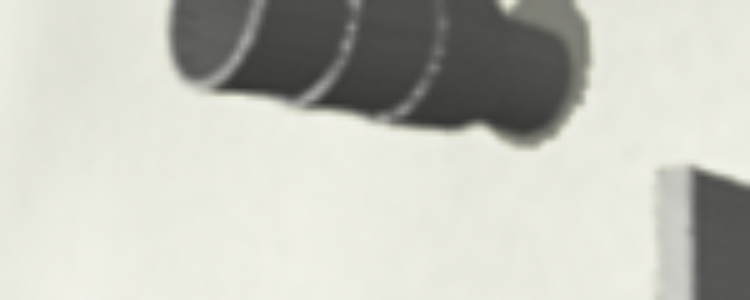

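The stack stands upright with its three rims evenly spaced and its top at 135 mm. The guard is at 1.560 rad and still. Handing in.

```bash
python3 - <<'E'
from workcell import order
print(order.close_job())
E
```

```text
the job is handed in; nothing more can be done
None
```

Both cups from the guard are nested in the bench cup and released. The guard stands upright, with the fingers still gripping its handle. I handed the job in at about 24 s of the 72 s; closing it reported no verdict.

- **Stack:** before I moved to the guard, the top rim measured 133–134 mm high, where 134 mm is expected, and was centred within about 1 mm of the bench cup. A last wrist-camera picture showed the stack upright with three evenly spaced rims. The arm hid it from the top camera at the end, so I could not recheck its centring from there.
- **Guard:** a plane fitted to the plate gave 1.557–1.561 rad over repeated frames, against 1.571 ± 0.08. The joints were still, and the fingers were closed on the bar.
- **Grip:** the grip force on the guard has no reading of its own. I judged it from the finger opening, about 11 mm on the 12 mm bar, and a small steady wrist force.
- **Bystanders:** the arm kept clear of the carton, ferrules and wrench, and those visible in the late pictures looked undisturbed. I did not measure their positions again.

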